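Hang the headband on the padded roll

TASK

The coral headband is lying on its side on the dresser: first stand it up on its two feet on the dresser top, crown uppermost, and let go of it there. Then take hold of it again and drape it squarely over the padded roll of the headband stand, between the two end boards, so that it hangs straight from its crown. Do not drop it or let it topple, and leave the vase, the two perfume vials and the soap dish standing where they are.

Things in the scene. Friction and masses are not known exactly. Their poses are not given: they have to be found in the camera images.
- headband: Rigid coral U-shaped headband, 70 g, at first lying on a side face, crown roughly away from the robot. Band 32 mm wide, 8 thick. Axes: x from feet to crown, y from leg to leg, z across the band width. Origin on the side face it lies on (z 0; other face z 32), y midway. Feet ends at x -68 mm, straight legs x -68 to -13 at y +-66 (mid-line), half-circle arch above, inner crown x 49, knot top x 69.
- headband_crown (a point): Middle of the inner face of the headband's crown, half way across the band width: the part that rests on the roll, 117 mm above the feet; axes as the headband. The gap between the legs' inner faces is 124 mm
- headband_feet (a point): Midway between the headband's two flat feet ends, half way across the band width; axes as the headband. On its feet it stands by itself, 137 mm high with the knot, and tips beyond about 12 degrees. A leg can be pinched across its 8 mm thickness
- headband_knot (a point): Middle of the top face of the darker red knot block on the outside of the crown, half way across the band width; axes as the headband. The knot is 14 mm in x (down to the band), 40 mm in y, 32 mm in z (flush with the band's side faces)
- stand: Wooden headband stand, fixed. Base board 250 x 100 x 12 mm; cream padded horizontal roll, 70 mm in diameter, 220 mm long, along the stand's x axis, its axis 100 mm above the dresser; an end board at each end, 60 mm wide (y), 12 mm thick, 124 mm high, inner faces 110 mm from the middle. Origin: centre of the base board's underside; z up
- roll_top (a point): Point on top of the roll, at the middle of its length, 135 mm above the dresser; axes as the stand's (x along the roll)
- vase: Black clay vase, loose, 104 mm widest diameter, 150 mm tall, origin at the centre of its base
- vial_amber: Amber glass perfume vial, loose, 36 x 36 mm, 81 mm tall with its brass cap, origin at the centre of its base
- vial_green: Green glass perfume vial, same sizes as the amber one, origin at the centre of its base
- soap_dish: White ceramic soap dish with a bar of soap, loose, 130 x 85 mm (x, y), 24 mm high, origin at the centre of its base
Mind the look-alikes: they are no part of the job. Of the things shaped like the soap_dish, the white one is meant.

How it is judged:
By the outcome, as a careful person would: the job done as asked, in the order asked, and still so for the second after the job is handed in, with the robot touching nothing.
It also fails if it takes over 72 s, if anything falls off the work surface, if the arm or the gripper's body presses on something with over 40 N, if the wrist force passes 120 N, or if a joint passes its speed limit or range.

ROBOT

A 6-joint arm with a two-finger parallel gripper is mounted at the origin on the work surface. World frame = base frame: x ahead of the robot, y to its left, z up, the work surface at z = 0. Lengths are in m, angles in rad, forces in N, time in s.
With the tool pointing down it reaches from about 0.35 to 0.775 m from the base axis. Payload 5.5 kg.
Tool frame: the origin (TCP) lies midway between the tips of the shut fingers; the grasp point (between the pads) lies 19 mm behind it; z points along the fingers, y is the line along which they close (so a half turn about z gives the same grasp; the last joint's range is limited). The gripper opens to 85 mm and grips with 20 to 120 N. Pads are 22 mm wide; open, the fingers measure 114 mm over their backs; the gripper's body (76 mm by 85 mm) begins 54 mm behind the grasp point. The pads swing forward as they close: fully open they stand 13 mm farther back than shut.
Start: joints at [-1.303, 0.313, 0.046, 1.304, 0, 1.431], TCP at [0.228, -0.528, 0.231] pointing down, gripper open.
Joint ranges: [-2.76, 2.76], [-0.86, 1.69], [-1.03, 1.26], [-2.2, 2.34], [-1.47, 1.5], [-3.14, 3.14]. Speed limits (rad/s): [2.57, 2.57, 3.14, 3.14, 3.14, 3.14].

INTERFACE

Orientations are given as a unit quaternion [w, x, y, z].
In Python, from workcell import get_state, read_camera, camera_info, hand_in, recognise gives the robot as it stands.
- The arm moves only by the tool arm_command, never from a script. Its argument "moves" is one flat list of numbers, 7 for each row, row after row: the opening, from -1 (shut) to 1 (fully open), then the shift along the tool's x, y, z in mm, then the turn, a rotation vector about the tool's x, y, z in rad. A call has 1 to 8 rows; each row shifts and turns the commanded pose from where the row before left it, along the tool's axes as they then stand; what a row does not reach is not made up. A row lasts 1/8 s, in which the tool goes at most 62.5 mm and 10.7 degrees, less where a joint would pass 70% of its speed; a pose out of reach is approached as far as the arm can. A call with a gripper value outside its range is refused whole. The fingers move at their own pace and stop on an object; "newtons" is the grip in N (left out, the last holds). Time passes only in rows, so rows that do not move let the fingers close. It gives the time, the measured TCP pose, the force, the opening and the grip force at its end, in the units of the state.
- get_state(): the state, without advancing time (a new reading comes with each control period).
- read_camera(name): name is "side" or "top" or "wrist"; returns (picture, depth): 384x512x3 uint8, blue, green, red; 384x512 float32, m along the optical axis (not along the pixel's ray), 0 where there is no reading.
- camera_info(name): a dict with "fovy" (degrees; the focal length in pixels is half the picture's height over the tangent of half this angle, whatever the lens; pixels are square), "cx", "cy" (the principal point, pixels), "eye" and "orientation" of the camera in the world; the wrist camera has in their place "tool_from_camera" (4x4, takes a point from camera to tool coordinates, whose origin is the TCP and whose axes are the flange's). Camera axes: x right, y down, z forward; pixel columns grow to the right and rows downward; lengths in m; the calibration is good to about 2 mm. A picture is of the moment at which its call begins: read the wrist's pose just before it. camera_info takes no time and is no camera call.
- hand_in(): hands the job in; it is judged then, once.
Trained networks look in the newest picture that a camera, given by its name, has taken for a name from the list of things; names that differ only in an ending like _2 or _b are one class to them, and where a whole thing is asked for, a point or a joint stands for the part that bears it (a point fixed in the world has none). Each returns a list of dicts, best first, with "confidence" (0 to 1); they miss things now and then, are a little off and sometimes report something else, mostly with a low value. They report only what shows in the picture. A call takes as long as a camera call. They do not tell look-alikes from the thing itself.
- recognise(camera, label): "point" ([column, row] in pixels, amid what is visible of it).
The state is a dict: "clock": time; "joint_pos": joint angles; "qvel": joint speeds; "tau": joint torques, N m; "tcp_pos": TCP position; "orientation": TCP orientation; "wrist_force": force on the tool from outside, world axes, zero at the start; "ft_torque": the same for the moment, N m; "finger_gap": finger opening in m; "grip_force": force on a finger pad.
Only numpy, scipy, OpenCV 4.12 (cv2) and the standard library are available. Lean on these libraries where they do the work, as an engineer would, in place of code of your own. Each camera call takes 0.05 s, during which the arm holds its last target. There are 200 camera calls.

## Working session

There is one attempt and no reset: what is moved stays moved. The work goes in short steps, Python scripts to look and compute and a tool call to move; the robot and the scene stay as the last step left them, time stands still between calls to the robot, and variables do not carry over. Pictures are saved under pics/ and viewed, at most 10 in all, crops included, and the job is handed in when it is done.

Besides the shell and the picture viewer there is one more tool, called by a JSON object that holds its "api" and its "payload", one argument or row to a line. arm_command: Moves the arm, as the interface text tells. Its arguments: {"type":"object","properties":{"moves":{"type":"array"},"newtons":{"type":"number"}},"required":["moves"]}

```bash
mkdir -p pics; ls
cat > h.py <<'E'
import numpy as np, cv2
from workcell import get_state, read_camera, camera_info, hand_in, recognise
from scipy.spatial.transform import Rotation as R
def q2R(q): return R.from_quat([q[1],q[2],q[3],q[0]]).as_matrix()
def campose(name):
    ci=camera_info(name)
    if name=="wrist":
        s=get_state(); T=np.eye(4); T[:3,:3]=q2R(s["orientation"]); T[:3,3]=s["tcp_pos"]
        T=T@np.array(ci["tool_from_camera"])
    else:
        T=np.eye(4)
        o=np.array(ci["orientation"]); T[:3,:3]=q2R(o) if o.size==4 else o
        T[:3,3]=ci["eye"]
    return T,192/np.tan(np.radians(ci["fovy"])/2),ci["cx"],ci["cy"]
def cloud(depth,P):
    T,f,cx,cy=P
    v,u=np.mgrid[0:384,0:512]
    c=np.stack([(u-cx)/f*depth,(v-cy)/f*depth,depth],-1)
    return c@T[:3,:3].T+T[:3,3]
def proj(p,P):
    T,f,cx,cy=P
    c=(np.asarray(p)-T[:3,3])@T[:3,:3]
    return np.stack([c[...,0]/c[...,2]*f+cx,c[...,1]/c[...,2]*f+cy],-1)
def shot(name,save=None):
    P=campose(name); im,d=read_camera(name)
    if save: cv2.imwrite(f"pics/{save}.png",im)
    return im,d,P,cloud(d,P)
E
python3 - <<'E'
from h import *
for n in ("top","side"):
    print(n,camera_info(n))
    im,d,P,c=shot(n,n+"0")
    np.savez("/tmp/%s0.npz"%n,im=im,d=d,c=c)
    for l in ("headband","headband_crown","headband_feet","headband_knot","stand","roll_top","vase","vial_amber","vial_green","soap_dish"):
        for r in recognise(n,l)[:3]:
            u,v=r["point"]; print(l,np.round([u,v]),round(r["confidence"],2),c[int(np.clip(v,0,383)),int(np.clip(u,0,511))].round(3))
t=cv2.imread("pics/top0.png")
print(get_state())
E
```

```text
pics
top {'fovy': 44.58358451528599, 'cx': 253.27542651025126, 'cy': 197.77673743595832, 'eye': array([0.51375086, 0.00277971, 1.04262365]), 'orientation': array([-0.01737348,  0.71156022, -0.7018747 ,  0.02742498])}
headband [145. 187.] 0.58 [0.598 0.225 0.03 ]
headband [232. 164.] 0.25 [0.646 0.036 0.081]
headband_feet [143. 190.] 0.78 [ 0.594  0.237 -0.004]
headband_knot [141. 186.] 0.86 [0.6   0.231 0.033]
stand [362. 192.] 0.91 [ 0.586 -0.223  0.131]
roll_top [360. 194.] 0.96 [ 0.582 -0.219  0.13 ]
vase [268. 110.] 0.79 [ 0.742 -0.036  0.147]
vial_amber [256. 242.] 0.7 [ 0.485 -0.016  0.024]
vial_amber [358. 197.] 0.69 [ 0.578 -0.216  0.126]
vial_amber [228. 163.] 0.55 [0.648 0.043 0.081]
vial_green [275. 162.] 0.81 [ 0.653 -0.056  0.054]
soap_dish [164. 294.] 0.67 [0.371 0.18  0.024]
soap_dish [328. 314.] 0.58 [ 0.333 -0.175  0.025]
side {'fovy': 54.014632881169106, 'cx': 250.1084082046999, 'cy': 189.66763831197946, 'eye': array([ 0.48649039, -0.57625882,  0.79405864]), 'orientation': array([-0.33610312,  0.93953254, -0.06448246,  0.01246274])}
headband [252. 145.] 0.92 [0.577 
[... 654 characters left out ...]
26]
{'clock': 1.1, 'joint_pos': array([-1.30258817e+00,  3.13175550e-01,  4.61308435e-02,  1.30358946e+00,
        5.01397655e-05,  1.43119759e+00]), 'qvel': array([ 0.00141185,  0.00044988, -0.0008757 , -0.00100494,  0.00130916,
        0.00093317]), 'tau': array([-9.07611793e-04, -4.80481911e+01,  2.98814321e+01,  3.47708819e-04,
       -1.51944505e-04,  6.44723048e-07]), 'tcp_pos': array([ 0.22806582, -0.52790432,  0.23134974]), 'orientation': array([7.93006156e-05, 9.79283614e-01, 2.02493446e-01, 3.02282491e-05]), 'wrist_force': array([ 0.80044761,  0.11456117, -0.28653487]), 'ft_torque': array([-0.02365794, -0.02371628, -0.00115834]), 'grip_force': 0.0, 'finger_gap': 0.0854220956306713}
```

View pics/top0.png

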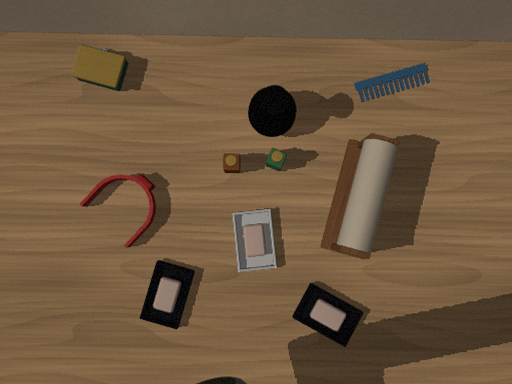

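View pics/side0.png

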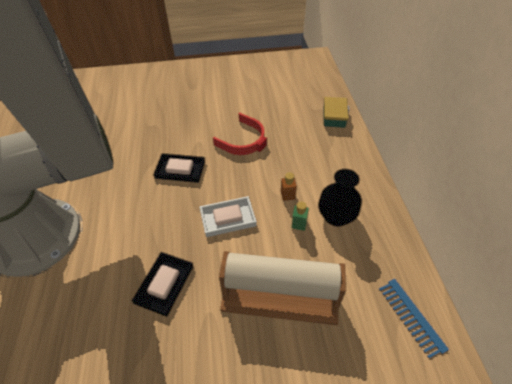

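Headband candidates: the only red U is at top (125,205), with its knot at about (148,183), and in the side view at (245,137). The network's other hits, amber vial (232,164) and stand (282,286), are not it. Of the dishes, the white one at (255,240) is the real soap dish; the black ones at (165,295) and (328,315) are look-alikes. Next I'll fit poses from both views and check with a close crop.

```bash
cat >> h.py <<'E'
from scipy.optimize import least_squares
def red(im):
    b,g,r=[im[...,i].astype(int) for i in range(3)]
    return (r>60)&(r>2.2*g)&(r>2*b)
def dist_mid(p):  # headband-plane distance to mid-line U
    x,y=p.T
    a=np.abs(np.hypot(x+.013,y)-.066); leg=np.hypot(np.abs(y)-.066,np.minimum(x+.068,0))
    return np.where(x>-.013,a,leg)
def fit_lying(p2,x0):
    def f(v):
        c,s=np.cos(v[2]),np.sin(v[2]); q=(p2-v[:2])@np.array([[c,-s],[s,c]])
        return np.maximum(dist_mid(q)-.003,0)*1000
    # foot ends constraint: pin extreme x to -0.068
    def g(v):
        c,s=np.cos(v[2]),np.sin(v[2]); q=(p2-v[:2])@np.array([[c,-s],[s,c]])
        return np.r_[f(v),5*1000*(np.percentile(q[:,0],.5)+.0675)]
    return least_squares(g,x0,loss="soft_l1")
E
python3 - <<'E'
from h import *
P={}
for n in ("top","side"):
    z=np.load(f"/tmp/{n}0.npz"); im,c,d=z["im"],z["c"],z["d"]
    m=red(im)&(d>0); 
    q=c[m]; k=(np.abs(q[:,0]-.57)<.15)&(np.abs(q[:,1]-.24)<.15)
    q=q[k]; t=q[np.abs(q[:,2]-np.percentile(q[:,2],70))<.006]
    r=fit_lying(t[:,:2],[.56,.25,-.8])
    v=r.x; print(n,len(q),len(t),"top z",np.median(t[:,2]).round(4),"table z",np.median(c[300:380,30:60,2]).round(4),"pose",v.round(4),np.degrees(v[2]).round(1),"res",np.abs(r.fun).mean().round(2))
    if n=="top":
        Pc=campose("top"); c_,s_=np.cos(v[2]),np.sin(v[2])
        im2=cv2.resize(im[150:280,60:290],None,fx=3.4,fy=3.4)
        for mx,my in [(-.068,.066),(-.068,-.066),(-.013,.066),(-.013,-.066),(.053,0),(.069,0),(-.025,.066),(-.025,-.066)]:
            w=[v[0]+c_*mx-s_*my,v[1]+s_*mx+c_*my,.032]; u=(proj(w,Pc)-[60,150])*3.4
            cv2.circle(im2,tuple(int(a) for a in u),3,(255,255,0),1); print((mx,my),np.round(w,3))
        cv2.imwrite("pics/crop.png",im2)
    hsv=cv2.cvtColor(im,cv2.COLOR_BGR2HSV)
    k=(c[...,2]>.105)&(c[...,2]<.15)&(hsv[...,1]<70)&(hsv[...,2]>90)&(np.abs(c[...,0]-.58)<.17)&(np.abs(c[...,1]+.22)<.13)
    q=c[k]; q=q[q[:,2]>.115]
    # cylinder fit: axis line in plan + height
    def f(v):
        n_=np.array([-np.sin(v[1]),np.cos(v[1])]); e=(q[:,:2]-[.58,-.22])@n_-v[0]
        return (np.hypot(e,q[:,2]-v[2])-.035)*1000
    r=least_squares(f,[0,np.radians(-14),.1],loss="soft_l1"); v=r.x
    a=np.array([np.cos(v[1]),np.sin(v[1])]); t=(q[:,:2]-[.58,-.22])@a
    lo,hi=np.percentile(t,[.5,99.5]); o=np.array([.58,-.22])+v[0]*np.array([-a[1],a[0]])+a*(lo+hi)/2
    print("roll",len(q),"yaw",np.degrees(v[1]).round(2),"axis z",v[2].round(4),"centre",o.round(4),"len",(hi-lo).round(4),"res",np.abs(r.fun).mean().round(2))
print(camera_info("wrist"))
E
```

```text
top 655 624 top z 0.0317 table z -0.0005 pose [ 0.5674  0.2642 -0.7148] -41.0 res 0.92
(-0.068, 0.066) [0.559 0.359 0.032]
(-0.068, -0.066) [0.473 0.259 0.032]
(-0.013, 0.066) [0.601 0.323 0.032]
(-0.013, -0.066) [0.514 0.223 0.032]
(0.053, 0) [0.607 0.229 0.032]
(0.069, 0) [0.619 0.219 0.032]
(-0.025, 0.066) [0.592 0.33  0.032]
(-0.025, -0.066) [0.505 0.231 0.032]
roll 3051 yaw -14.75 axis z 0.0997 centre [ 0.5809 -0.2403] len 0.2173 res 1.17
side 651 308 top z 0.0309 table z 0.0013 pose [ 0.5668  0.2604 -0.7328] -42.0 res 0.99
roll 3280 yaw -14.66 axis z 0.1006 centre [ 0.58   -0.2405] len 0.2163 res 0.85
{'fovy': 70.77986465945702, 'cx': 251.42337183067096, 'cy': 189.93189190377973, 'tool_from_camera': array([[ 1.33297944e-04, -9.64495644e-01, -2.64098720e-01,
         6.45926270e-02],
       [ 9.99999958e-01,  6.01026703e-05,  2.85231123e-04,
         6.02056682e-04],
       [-2.59231138e-04, -2.64098747e-01,  9.64495611e-01,
        -1.42139501e-01],
       [ 0.00000000e+00,  0.00000000e+00,  0.00000000e+00,
         1.00000000e+00]])}
```

View pics/crop.png

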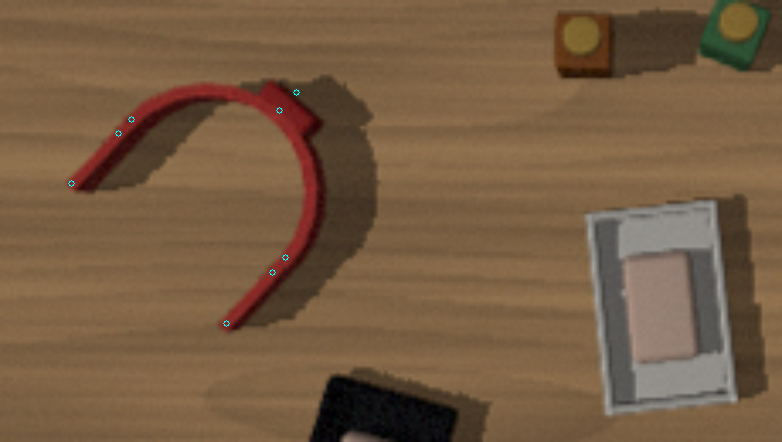

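The crop confirms the red U: knot at crop (295,110), feet at (73,185) and (226,325), and the fitted points lie on it. The white dish at (660,305) is clear of it. I'll pinch the near leg with the tool tilted 30° towards the crown, then pitch it up.

```bash
cat >> h.py <<'E'
def plan(p0,R0,p1,turn_world,n,grip,extra=None):
    """rows from (p0,R0) to p1 with a world rotation vector turn_world, n rows"""
    rows=[];p=np.array(p0,float);Rm=np.array(R0)
    for i in range(1,n+1):
        t=np.array(p0)+(np.array(p1)-p0)*i/n
        Rt=R.from_rotvec(np.array(turn_world)*i/n).as_matrix()@R0
        d=np.round(Rm.T@(t-p)*1000,1); w=np.round(R.from_matrix(Rm.T@Rt).as_rotvec(),3)
        rows.append([grip,*d,*w]); p=p+Rm@d/1000; Rm=Rm@R.from_rotvec(w).as_matrix()
    for i in range(0,n,8): print(",  ".join(",".join(f"{a:g}" for a in r) for r in rows[i:i+8]),"\n")
    return p,Rm
def now():
    s=get_state(); return np.array(s["tcp_pos"]),q2R(s["orientation"])
HB=np.array([.567,.263]); YAW=np.radians(-41.3)
hx=np.array([np.cos(YAW),np.sin(YAW),0]); hy=np.array([-hx[1],hx[0],0]); up=np.array([0,0,1.])
def hb(x,y,z): return np.r_[HB,0]+x*hx+y*hy+z*up
a=np.radians(30)
zt=-np.sin(a)*hx-np.cos(a)*up; xt=np.cos(a)*hx-np.sin(a)*up; RG=np.stack([xt,-hy,zt],1)
PG=hb(-.025,-.066,.025)+.019*zt
E
python3 - <<'E'
from h import *
p,Rm=now()
pre=PG-.12*zt
y0=np.arctan2(Rm[1,0],Rm[0,0]); dy=YAW-y0+2*np.pi
print(PG,pre,np.degrees(dy))
p,Rm=plan(p,Rm,pre+[0,0,.06],[0,0,dy],28,.3)
print("tilt"); w=R.from_matrix(RG@Rm.T).as_rotvec()
p,Rm=plan(p,Rm,pre,w,4,.3)
E
```

```text
[0.49752128 0.23618662 0.00854552] [0.54259713 0.19658652 0.11246857] 295.3343858577722
0.3,20.6,-19.3,2.1,0,0,-0.184,  0.3,23.7,-15.2,2.1,0,0,-0.184,  0.3,26.2,-10.6,2.1,-0,0,-0.184,  0.3,27.6,-5.7,2.1,-0,0,-0.184,  0.3,28.2,-0.4,2.1,-0,0,-0.184,  0.3,27.8,4.6,2.1,-0,0,-0.185,  0.3,26.5,9.8,2.1,-0,0,-0.184,  0.3,24.3,14.4,2.1,-0,0,-0.184 

0.3,21.2,18.5,2.1,-0,0,-0.184,  0.3,17.4,22.2,2.1,-0,0,-0.184,  0.3,13.2,25,2.1,-0,0,-0.184,  0.3,8.3,26.9,2.1,-0,0,-0.184,  0.3,3.2,28,2.1,-0,0,-0.184,  0.3,-1.9,28.2,2.1,-0,0,-0.184,  0.3,-7.1,27.3,2.1,-0,0,-0.184,  0.3,-11.9,25.6,2.1,-0,0,-0.184 

0.3,-16.4,22.9,2.1,-0,0,-0.185,  0.3,-20.4,19.5,2.1,-0,0,-0.184,  0.3,-23.6,15.5,2.1,-0,0,-0.184,  0.3,-26,10.9,2.1,-0,-0,-0.184,  0.3,-27.5,6,2.1,-0,-0,-0.184,  0.3,-28.2,0.8,2.1,-0,-0,-0.184,  0.3,-27.9,-4.4,2.1,-0,-0,-0.184,  0.3,-26.6,-9.3,2.1,-0,-0,-0.184 

0.3,-24.5,-14.1,2.1,-0,-0,-0.184,  0.3,-21.4,-18.3,2.1,-0,-0,-0.184,  0.3,-17.7,-22,2.1,-0,-0,-0.184,  0.3,-13.4,-24.8,2.1,-0,-0,-0.185 

tilt
0.3,-0,-0,15,0,-0.131,0,  0.3,1.9,-0,14.9,0,-0.131,0,  0.3,3.9,-0,14.5,0,-0.131,0,  0.3,5.7,-0,13.8,0,-0.131,0
```

{"api": "arm_command", "payload": {
  "moves": [0.3,20.6,-19.3,2.1,0,0,-0.184,0.3,23.7,-15.2,2.1,0,0,-0.184,0.3,26.2,-10.6,2.1,0,0,-0.184,0.3,27.6,-5.7,2.1,0,0,-0.184,0.3,28.2,-0.4,2.1,0,0,-0.184,0.3,27.8,4.6,2.1,0,0,-0.185,0.3,26.5,9.8,2.1,0,0,-0.184,0.3,24.3,14.4,2.1,0,0,-0.184]
}}

```text
clock: 2.1
tcp_pos: [0.3183, -0.3201, 0.2146]
orientation: [0.0, 0.587, 0.81, -0.0]
wrist_force: [0.2, -0.0, -0.3]
finger_gap: 0.0556
grip_force: 0.0
```

{"api": "arm_command", "payload": {
  "moves": [0.3,21.2,18.5,2.1,0,0,-0.184,0.3,17.4,22.2,2.1,0,0,-0.184,0.3,13.2,25,2.1,0,0,-0.184,0.3,8.3,26.9,2.1,0,0,-0.184,0.3,3.2,28,2.1,0,0,-0.184,0.3,-1.9,28.2,2.1,0,0,-0.184,0.3,-7.1,27.3,2.1,0,0,-0.184,0.3,-11.9,25.6,2.1,0,0,-0.184]
}}

```text
clock: 3.1
tcp_pos: [0.4081, -0.113, 0.1978]
orientation: [0.0, -0.108, 0.994, -0.0]
wrist_force: [0.0, 0.4, -0.0]
finger_gap: 0.0556
grip_force: 0.0
```

{"api": "arm_command", "payload": {
  "moves": [0.3,-16.4,22.9,2.1,0,0,-0.185,0.3,-20.4,19.5,2.1,0,0,-0.184,0.3,-23.6,15.5,2.1,0,0,-0.184,0.3,-26,10.9,2.1,0,0,-0.184,0.3,-27.5,6,2.1,0,0,-0.184,0.3,-28.2,0.8,2.1,0,0,-0.184,0.3,-27.9,-4.4,2.1,0,0,-0.184,0.3,-26.6,-9.3,2.1,0,0,-0.184]
}}

```text
clock: 4.1
tcp_pos: [0.498, 0.094, 0.1809]
orientation: [-0.0, 0.748, -0.664, 0.0]
wrist_force: [0.6, 0.1, -0.1]
finger_gap: 0.0552
grip_force: 0.0
```

{"api": "arm_command", "payload": {
  "moves": [0.3,-24.5,-14.1,2.1,0,0,-0.184,0.3,-21.4,-18.3,2.1,0,0,-0.184,0.3,-17.7,-22,2.1,0,0,-0.184,0.3,-13.4,-24.8,2.1,0,0,-0.185,0.3,0,0,15,0,-0.131,0,0.3,1.9,0,14.9,0,-0.131,0,0.3,3.9,0,14.5,0,-0.131,0,0.3,5.7,0,13.8,0,-0.131,0]
}}

```text
clock: 5.1
tcp_pos: [0.5432, 0.1967, 0.1126]
orientation: [-0.092, 0.904, -0.34, -0.243]
wrist_force: [0.5, 0.0, -0.6]
finger_gap: 0.0552
grip_force: 0.0
```

Run:
```python
from h import *
im,d,P,c=shot("wrist","w1")
s=get_state();p,Rm=now()
print(s["clock"],s["joint_pos"].round(2),p.round(4),(Rm-RG).round(3),s["finger_gap"])
m=red(im)&(d>0); q=c[m]; q=q[(q[:,2]>-.01)&(q[:,2]<.06)]
# project model points
t=q[np.abs(q[:,2]-.032)<.004]
h=np.stack([(t-np.r_[HB,0])@hx,(t-np.r_[HB,0])@hy],1)
k=(h[:,1]<-.03)&(h[:,0]<-.013)
print(len(t),"near leg y mid",(np.percentile(h[k,1],[2,50,98])*1000).round(1),"x range",(np.percentile(h[:,0],[.5,99.5])*1000).round(1))
ar=h[h[:,0]>-.013]; print("arch radial",(np.percentile(np.hypot(ar[:,0]+.013,ar[:,1]),[5,50,95])*1000).round(1), "z",np.percentile(q[:,2],[50,90,97]).round(4))
# full fit
b=fit_lying(t[:,:2],[*HB,YAW]); print(b.x.round(4),np.degrees(b.x[2]).round(2))
```

```text
5.15 [ 0.02  0.69  0.2   1.5   0.35 -2.47] [0.5425 0.1944 0.1063] [[-0.008 -0.002 -0.011]
 [ 0.001  0.002  0.005]
 [-0.011  0.006  0.007]] 0.055917772614846616
4155 near leg y mid [-72.2 -68.2 -65.2] x range [-69.   64.4]
arch radial [58.5 65.2 76.9] z [0.0295 0.0317 0.0321]
[ 0.5652  0.2607 -0.7194] -41.22
```

View pics/w1.png

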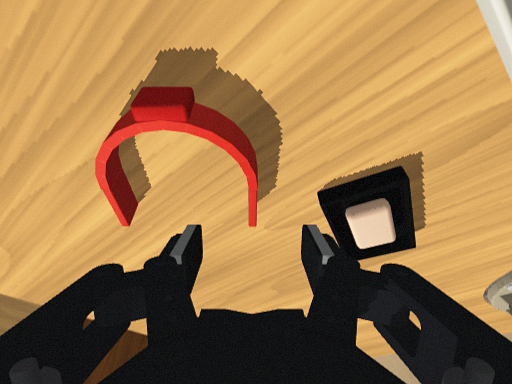

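The wrist view shows the near leg at (253,205), midway between the fingers at (190,255) and (315,255). The black look-alike dish at (365,215) is clear. I'll descend along the tool axis.

{"api": "arm_command", "payload": {
  "moves": [0.3,0,0,0,0,0,0,0.3,0,2,25,0,0,0,0.3,0,0,25,0,0,0,0.3,0,0,25,0,0,0,0.3,0,0,0,0,0,0]
}}

```text
clock: 5.78
tcp_pos: [0.5115, 0.221, 0.0486]
orientation: [-0.091, 0.904, -0.339, -0.242]
wrist_force: [-0.2, -0.6, 0.6]
finger_gap: 0.0553
grip_force: 0.0
```

Run:
```python
from h import *
p,Rm=now(); pg=PG+[-.0015,-.002,0]
print(get_state()["clock"],p.round(4),"to go tool mm",(Rm.T@(pg-p)*1000).round(1),"rot",R.from_matrix(Rm.T@RG).as_rotvec().round(3))
```

```text
5.775 [0.5115 0.221  0.0486] to go tool mm [ 2.4  0.3 44.9] rot [ 0.001 -0.001  0.003]
```

{"api": "arm_command", "payload": {
  "moves": [0.3,2,0,20,0,0,0,0.3,0,0,15,0,0,0,0.3,0,0,9,0,0,0,-1,0,0,0,0,0,0,-1,0,0,0,0,0,0,-1,0,0,0,0,0,0,-1,0,0,0,0,0,0,-1,0,0,0,0,0,0],
  "newtons": 40
}}

```text
clock: 6.78
tcp_pos: [0.4984, 0.2331, 0.0089]
orientation: [-0.092, 0.904, -0.341, -0.242]
wrist_force: [1.0, -0.6, 4.2]
finger_gap: 0.0075
grip_force: 39.3
```

{"api": "arm_command", "payload": {
  "moves": [-1,-5,0,-8.7,0,0,0,-1,-15,0,-26,0,0,0,-1,-15,0,-26,0,0,0,-1,-15,0,-26,0,0,0,-1,-5,0,-8.7,0,0,0,-1,0,0,0,0,0.1,0,-1,0,0,0,0,0.1,0,-1,0,0,0,0,0,0]
}}

```text
clock: 7.78
tcp_pos: [0.4966, 0.2341, 0.1191]
orientation: [-0.057, 0.924, -0.347, -0.151]
wrist_force: [-1.0, 0.4, -0.9]
finger_gap: 0.0075
grip_force: 38.7
```

Run:
```python
from h import *
s=get_state();p,Rm=now(); print(s["joint_pos"].round(2),p,(Rm.T@RG).round(3)[0],s["finger_gap"])
im,d,P,c=shot("side","s2")
```

```text
[ 0.16  0.47 -0.05  1.26  0.25 -2.29] [0.4965966  0.23410446 0.1191049 ] [ 0.98  -0.003 -0.198] 0.007485263226941205
```

View pics/s2.png

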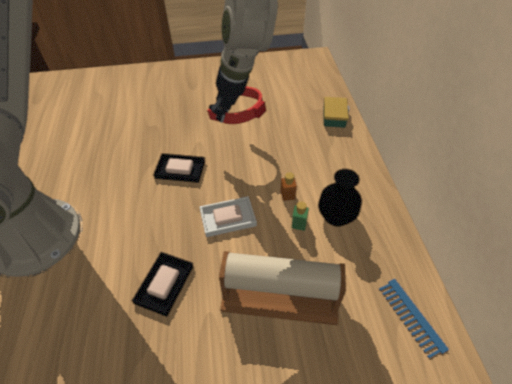

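The headband is held and lifted, at side (240,108). I'll continue pitching it up.

{"api": "arm_command", "payload": {
  "moves": [-1,0,0,0,0,0.14,0,-1,0,0,0,0,0.14,0,-1,0,0,0,0,0.14,0,-1,0,0,0,0,0.14,0,-1,0,0,0,0,0.14,0,-1,0,0,0,0,0.14,0,-1,0,0,0,0,0.1,0,-1,0,0,0,0,0,0]
}}

```text
clock: 8.82
tcp_pos: [0.496, 0.2331, 0.116]
orientation: [0.109, 0.893, -0.334, 0.281]
wrist_force: [-0.3, -0.8, -1.6]
finger_gap: 0.0074
grip_force: 38.9
```

Run:
```python
from h import *
s=get_state();p,Rm=now(); print(s["clock"],s["joint_pos"].round(2),p,R.from_matrix(RG.T@Rm).as_rotvec().round(3),s["finger_gap"])
```

```text
8.825 [ 0.6   0.26 -0.47  0.67 -0.59 -1.88] [0.49604871 0.23310885 0.11597892] [-0.006  1.136 -0.003] 0.007436833973714907
```

{"api": "arm_command", "payload": {
  "moves": [-1,0,0,0,0,0.12,0,-1,0,0,0,0,0.12,0,-1,0,0,0,0,0.1,0,-1,0,0,0,0,0.095,0,-1,0,0,0,0,0,0,-1,0,0,0,0,0,0]
}}

```text
clock: 9.57
tcp_pos: [0.4988, 0.233, 0.1185]
orientation: [0.177, 0.81, -0.306, 0.468]
wrist_force: [0.1, -0.0, -0.6]
finger_gap: 0.0074
grip_force: 39.0
```

```bash
cat >> h.py <<'E'
def redpts(names=("top","side"),save=None):
    out=[]
    for n in names:
        im,d,P,c=shot(n,save and save+n)
        q=c[red(im)&(d>0)]; out.append(q[(q[:,0]>.3)&(q[:,0]<.9)&(q[:,2]>-.01)&(q[:,2]<.4)])
    return out
E
python3 - <<'E'
from h import *
s=get_state();p,Rm=now(); print(s["clock"],s["joint_pos"].round(2),p,R.from_matrix(RG.T@Rm).as_rotvec().round(3),s["finger_gap"])
# residual rotation: want tool axes such that headband upright; tool target:
Rt=R.from_rotvec(-hy*np.pi/2).as_matrix()@RG
print("rot to go (tool)",R.from_matrix(Rm.T@Rt).as_rotvec().round(3),"down in tool",(Rm.T@[0,0,-1]).round(3))
for n,q in zip("ts",redpts(save="b")):
    print(n,len(q),q.min(0).round(3),q.max(0).round(3))
    # plane through band: normal ~ hx(horizontal)
    u,sv,vt=np.linalg.svd(q-q.mean(0)); print(sv.round(3),vt[2].round(3))
E
```

```text
9.575 [ 0.77  0.4  -0.56  0.47 -1.04 -1.73] [0.49876095 0.23295878 0.1185376 ] [-1.000e-03  1.572e+00  1.000e-03] 0.007374267906276292
rot to go (tool) [ 0.001 -0.002 -0.   ] down in tool [-0.867 -0.     0.499]
t 1324 [ 0.483  0.226 -0.005] [0.593 0.405 0.218]
[1.426 1.006 0.373] [-0.759  0.65   0.044]
s 742 [0.48  0.223 0.082] [0.59  0.347 0.219]
[1.361 1.031 0.268] [ 0.739 -0.674 -0.025]
```

View pics/bside.png

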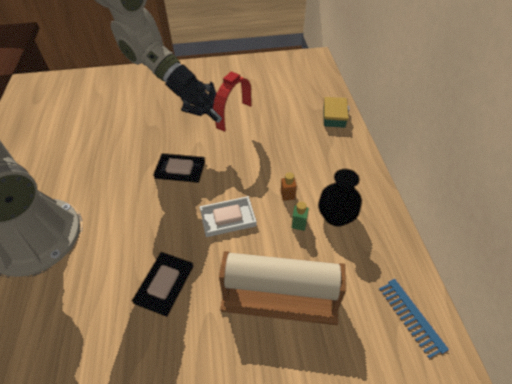

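It is upright, knot at (232,78) in the side picture, with the top at z≈0.218, so the feet are at about 0.081. Lowering.

{"api": "arm_command", "payload": {
  "moves": [-1,-17.3,0,10,0,0,0,-1,-17.3,0,10,0,0,0,-1,-17.3,0,10,0,0,0,-1,-8.7,0,5,0,0,0,-1,-4.3,0,2.5,0,0,0,-1,0,0,0,0,0,0]
}}

```text
clock: 10.42
tcp_pos: [0.4984, 0.233, 0.0439]
orientation: [0.177, 0.809, -0.305, 0.469]
wrist_force: [0.3, -1.0, -0.4]
finger_gap: 0.0076
grip_force: 39.0
```

Run:
```python
from h import *
s=get_state();p,Rm=now(); print(s["clock"],p.round(4),s["wrist_force"].round(2),s["ft_torque"].round(3))
for n,q in zip("ts",redpts()):
    q=q[q[:,2]>.003]; o=np.r_[q.mean(0)[:2],0]
    y=(q-[.549,.28,0])@hy; x=(q-[.549,.28,0])@hx
    print(n,len(q),"top z",np.percentile(q[:,2],[50,97,99.5]).round(4),"y",np.percentile(y,[1,99]).round(4),"x",np.percentile(x,[2,98]).round(4))
    for lo,hi in((-.09,-.05),(-.05,-.01),(-.01,.01),(.01,.05),(.05,.09)):
        k=(y>lo)&(y<hi); print(lo,k.sum(),"zmin/max",np.percentile(q[k,2],[2,98]).round(4) if k.any() else "")
```

```text
10.425 [0.4984 0.233  0.0439] [ 0.32 -1.01 -0.38] [0.541 0.687 0.012]
t 1120 top z [0.1186 0.1418 0.1431] y [-0.0701  0.0617] x [-0.029   0.0016]
-0.09 231 zmin/max [0.0353 0.109 ]
-0.05 376 zmin/max [0.1079 0.142 ]
-0.01 164 zmin/max [0.1366 0.1429]
0.01 261 zmin/max [0.1076 0.1417]
0.05 88 zmin/max [0.0098 0.1062]
s 641 top z [0.0991 0.142  0.1429] y [-0.0725  0.0632] x [-0.0302  0.002 ]
-0.09 217 zmin/max [0.0084 0.1093]
-0.05 185 zmin/max [0.0838 0.1421]
-0.01 61 zmin/max [0.1266 0.143 ]
0.01 34 zmin/max [0.0981 0.1418]
0.05 144 zmin/max [0.0092 0.0907]
```

{"api": "arm_command", "payload": {
  "moves": [-1,-1.7,0,1,0,0,0,-1,-1.7,0,1,0,0,0,-1,0,0,0,0,0,0]
}}

```text
clock: 10.9
tcp_pos: [0.4987, 0.2331, 0.041]
orientation: [0.177, 0.809, -0.305, 0.471]
wrist_force: [-1.8, -0.3, 5.4]
finger_gap: 0.0072
grip_force: 39.4
```

{"api": "arm_command", "payload": {
  "moves": [-1,-0.9,0,0.5,0,0,0,-1,0,0,0,0,0,0]
}}

```text
clock: 11.15
tcp_pos: [0.4988, 0.2331, 0.041]
orientation: [0.177, 0.808, -0.305, 0.472]
wrist_force: [-4.7, 1.0, 11.0]
finger_gap: 0.0075
grip_force: 39.9
```

{"api": "arm_command", "payload": {
  "moves": [-1,-0.9,0,0.5,0,0,0,-1,0,0,0,0,0,0]
}}

```text
clock: 11.4
tcp_pos: [0.4989, 0.233, 0.041]
orientation: [0.177, 0.808, -0.305, 0.473]
wrist_force: [-7.8, 0.7, 16.2]
finger_gap: 0.0077
grip_force: 40.4
```

Run:
```python
from h import *
for n,q in zip("ts",redpts()):
    y=(q-[.549,.28,0])@hy; x=(q-[.549,.28,0])@hx
    print(n,"top",np.percentile(q[:,2],99.5).round(4))
    for lo in (.005,.02,.04,.06,.08,.1,.12,.13,.138):
        for sgn in (-1,1):
            k=(q[:,2]>lo)&(q[:,2]<lo+.012)&(y*sgn>0)&(np.abs(y)<.08)
            if k.sum()>5: print(lo,sgn,k.sum(),"x",(np.percentile(x[k],[5,95])*1000).round(1),"y",(np.percentile(y[k],[5,95])*1000).round(1))
```

```text
t top 0.1399
0.005 1 6 x [-11.2  -0.8] y [60.9 62.1]
0.06 -1 19 x [-25.    0.9] y [-70.2 -68.1]
0.08 -1 59 x [-28.    1.7] y [-66.2 -60.1]
0.08 1 17 x [-24.5   1.8] y [58.8 64.3]
0.1 -1 129 x [-27.8   0.7] y [-54.2 -40. ]
0.1 1 75 x [-27.2   0.4] y [39.8 51.9]
0.12 -1 65 x [-26.7   0.7] y [-29.7 -19.6]
0.12 1 16 x [-22.9   1.7] y [19.5 33. ]
0.13 -1 172 x [-26.9   0.3] y [-19.5  -1.4]
0.13 1 155 x [-27.4  -0. ] y [ 1.1 17.8]
0.138 -1 30 x [-25.   0.] y [-19.3  -0.5]
0.138 1 26 x [-24.3  -1.6] y [ 1.2 14.8]
s top 0.1399
0.005 -1 17 x [-23.3  -0.4] y [-72.6 -69.3]
0.005 1 21 x [-25.8  -2. ] y [59.3 64.1]
0.02 -1 9 x [-14.1  -1.6] y [-72.4 -69.5]
0.02 1 19 x [-23.   -0.6] y [59.1 62.4]
0.04 1 23 x [-25.8  -0.1] y [59.8 64.2]
0.06 -1 30 x [-33.2  -0.6] y [-71.9 -63.2]
0.06 1 18 x [-24.1   1.2] y [58.2 61.9]
0.08 -1 43 x [-26.6   0.4] y [-68.2 -60.6]
0.08 1 9 x [-15.6   0.9] y [49.9 55.1]
0.1 -1 64 x [-27.4   0.9] y [-55.6 -41.8]
0.12 -1 59 x [-23.5   2.8] y [-32.7 -10. ]
0.12 1 13 x [-0.9  2.5] y [ 1.4 22.4]
0.13 -1 75 x [-24.5   2.4] y [-21.9  -1.5]
0.13 1 36 x [-25.    1.9] y [ 1.4 14.4]
0.138 -1 27 x [-23.4   0.7] y [-20.5  -1. ]
0.138 1 10 x [-23.7  -1.8] y [ 1.7 10.3]
```

Vertical to within about 1°, feet down. I'll unload it and release.

{"api": "arm_command", "payload": {
  "moves": [-1,1.5,0,-0.9,0,0,0,-1,0,0,0,0,0,0,-0.7,0,0,0,0,0,0,-0.5,0,0,0,0,0,0,-0.1,0,0,0,0,0,0,0.1,0,0,0,0,0,0,0.1,0,0,0,0,0,0]
}}

```text
clock: 12.38
tcp_pos: [0.4981, 0.2329, 0.0393]
orientation: [0.177, 0.81, -0.305, 0.469]
wrist_force: [-0.1, -0.4, 0.3]
finger_gap: 0.0474
grip_force: 0.0
```

Run:
```python
from h import *
s=get_state();p,Rm=now(); print(s["clock"],p.round(4),s["wrist_force"].round(2),s["finger_gap"],s["joint_pos"].round(2))
for n,q in zip("ts",redpts(save="r")):
    print(n,len(q),np.percentile(q[:,2],[50,99.5]).round(4))
```

```text
12.375 [0.4981 0.2329 0.0393] [-0.11 -0.4   0.34] 0.047373285958977294 [ 0.77  0.53 -0.62  0.28 -1.05 -1.73]
t 1159 [0.1148 0.1398]
s 696 [0.0915 0.1397]
```

View pics/rside.png

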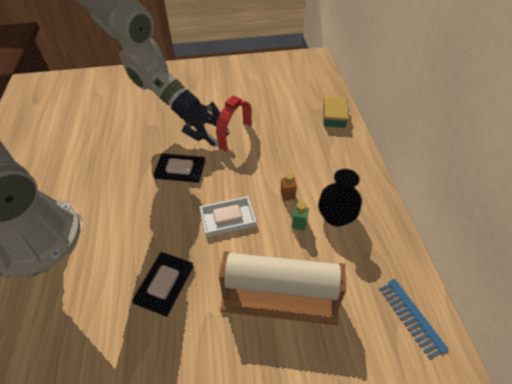

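Released and standing at (235,122), with the fingers clear of the leg on both sides. Retracting.

{"api": "arm_command", "payload": {
  "moves": [0.1,0,0,-8,0,0,0,0.1,0,0,-15,0,0,0,0.1,0,0,-25,0,0,0,0.1,0,0,-30,0,0,0,0.1,0,0,-30,0,0,0,0.1,40,0,-10,0,0,0,0.1,50,0,0,0,0,0,0.1,50,0,0,0,0,0]
}}

```text
clock: 13.48
tcp_pos: [0.4737, 0.2545, 0.2206]
orientation: [0.177, 0.81, -0.304, 0.47]
wrist_force: [1.0, -0.0, 0.8]
finger_gap: 0.0472
grip_force: 0.0
```

```bash
cat >> h.py <<'E'
def rect(pts,w=.032):  # centre & yaw of plan outline of the standing band
    r=cv2.minAreaRect((pts[:,:2]*1000).astype(np.float32)); return r
E
python3 - <<'E'
from h import *
s=get_state();p,Rm=now(); print(s["clock"],p.round(4),s["wrist_force"].round(2),s["joint_pos"].round(2))
for n,q in zip("ts",redpts()):
    o=np.array([.549,.28,0]); k=(np.hypot(*(q-o)[:,:2].T)<.12)&(q[:,2]>.004)
    t=q[k]; print(n,len(t),"top",np.percentile(t[:,2],99.5).round(4),"rect",rect(t[t[:,2]>.05]))
    kn=t[t[:,2]>.1385 if False else t[:,2]>np.percentile(t[:,2],99.5)-.003]; print("knot",kn[:,:2].mean(0).round(4),"mid",((kn.min(0)+kn.max(0))/2).round(4),rect(kn))
E
```

```text
13.475 [0.4737 0.2545 0.2206] [ 0.99 -0.01  0.82] [ 0.84  0.29 -0.41  0.85 -1.05 -1.6 ]
t 1109 top 0.1397 rect ((536.3368530273438, 286.5225830078125), (135.64236450195312, 33.10486602783203), 49.12498474121094)
knot [0.5384 0.2874] mid [0.5377 0.2875 0.1388] ((538.2003173828125, 288.0232238769531), (38.21101379394531, 28.539974212646484), 47.35566711425781)
s 656 top 0.1397 rect ((536.5267944335938, 283.93487548828125), (136.7449951171875, 31.612831115722656), 48.11479187011719)
knot [0.5367 0.2846] mid [0.5364 0.2853 0.1389] ((537.4047241210938, 283.92535400390625), (35.173274993896484, 30.379085540771484), 46.63235092163086)
```

Run:
```python
from h import *
p,Rm=now()
D=np.stack([hx,-hy,[0,0,-1]],1)
t=np.array([.537,.286,.25])
p,Rm=plan(p,Rm,t,R.from_matrix(D@Rm.T).as_rotvec(),7,1)
p,Rm=plan(p,Rm,t,[0,0,-np.pi/2],9,1)
```

```text
1,4.8,-9.1,1.4,-0.001,-0.15,-0.001,  1,5,-9.2,0.7,-0.001,-0.151,-0.001,  1,5.1,-9.1,-0.1,-0.002,-0.15,-0.001,  1,4.9,-9.1,-0.9,-0.001,-0.151,-0.001,  1,4.8,-9.2,-1.6,-0.001,-0.15,-0.001,  1,4.6,-9.1,-2.4,-0.001,-0.15,-0.001,  1,4.1,-9.1,-2.9,-0.001,-0.151,-0.001 

1,-0,0,-0,0,0,0.175,  1,-0,0,-0,0,0,0.174,  1,-0,0,-0,0,0,0.175,  1,-0,0,-0,0,0,0.174,  1,-0,0,-0,0,0,0.175,  1,-0,0,-0,0,0,0.174,  1,0,0,-0,0,0,0.175,  1,0,0,-0,0,0,0.174 

1,0,0,-0,0,0,0.175
```

{"api": "arm_command", "payload": {
  "moves": [1,4.8,-9.1,1.4,0,-0.15,0,1,5,-9.2,0.7,0,-0.15,0,1,5.1,-9.1,0,0,-0.15,0,1,4.9,-9.1,-0.9,0,-0.15,0,1,4.8,-9.2,-1.6,0,-0.15,0,1,4.6,-9.1,-2.4,0,-0.15,0,1,4.1,-9.1,-2.9,0,-0.15,0,1,0,0,0,0,0,0.175]
}}

```text
clock: 14.58
tcp_pos: [0.5368, 0.2843, 0.2427]
orientation: [0.001, 0.9, -0.437, -0.001]
wrist_force: [-0.2, 0.1, 0.2]
finger_gap: 0.0855
grip_force: 0.0
```

{"api": "arm_command", "payload": {
  "moves": [1,0,0,0,0,0,0.175,1,0,0,0,0,0,0.175,1,0,0,0,0,0,0.175,1,0,0,0,0,0,0.175,1,0,0,0,0,0,0.175,1,0,0,0,0,0,0.175,1,0,0,0,0,0,0.175,1,0,0,0,0,0,0.17]
}}

```text
clock: 15.58
tcp_pos: [0.5341, 0.286, 0.243]
orientation: [-0.001, -0.41, 0.912, -0.0]
wrist_force: [-0.2, -0.2, 0.6]
finger_gap: 0.0858
grip_force: 0.0
```

{"api": "arm_command", "payload": {
  "moves": [1,0,0,0,0,0,0]
}}

```text
clock: 15.7
tcp_pos: [0.5342, 0.286, 0.2431]
orientation: [-0.001, -0.414, 0.91, -0.0]
wrist_force: [0.6, -0.6, 0.4]
finger_gap: 0.0856
grip_force: 0.0
```

Run:
```python
from h import *
s=get_state();p,Rm=now(); print(s["clock"],p.round(4),Rm.round(3),s["joint_pos"].round(2),s["finger_gap"])
Rt=np.stack([-hy,-hx,[0,0,-1]],1)
print("rot to go",R.from_matrix(Rm.T@Rt).as_rotvec().round(3))
im,d,P,c=shot("wrist","w2"); q=c[red(im)&(d>0)]; kn=q[(q[:,2]>.13)&(q[:,2]<.15)]
print(len(kn),np.median(kn[:,2]),"wrist knot",rect(kn),"to go tool mm (tcp->knot)",)
r=rect(kn)[0]; print((Rm.T@(np.r_[r[0]/1000,r[1]/1000,.137]-p)*1000).round(1))
```

```text
15.7 [0.5342 0.286  0.2431] [[-0.658 -0.753 -0.001]
 [-0.753  0.658 -0.001]
 [ 0.002 -0.    -1.   ]] [ 0.36  0.37  0.16  1.36 -0.   -0.49] 0.08555580174710659
rot to go [-0.    -0.002  0.003]
1323 0.1361758198407469 wrist knot ((534.486572265625, 286.03204345703125), (40.28178405761719, 31.50513458251953), 49.41194534301758) to go tool mm (tcp->knot)
[ -0.4  -0.2 106.1]
```

View pics/w2.png

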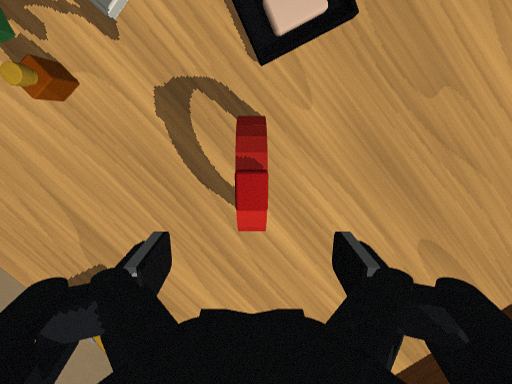

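The wrist view shows the knot at (252,190), centred between the fingers (150–350) and square to them. Descending 123 mm and gripping across the band width.

{"api": "arm_command", "payload": {
  "moves": [1,0,0,30,0,0,0,1,0,0,35,0,0,0,1,0,0,30,0,0,0,1,0,0,18,0,0,0,1,0,0,10,0,0,0,1,0,0,0,0,0,0]
}}

```text
clock: 16.5
tcp_pos: [0.5343, 0.2857, 0.1205]
orientation: [-0.001, -0.413, 0.911, -0.0]
wrist_force: [-0.5, -0.1, 0.7]
finger_gap: 0.085
grip_force: 0.0
```

{"api": "arm_command", "payload": {
  "moves": [0.2,0,0,0,0,0,0,0,0,0,0,0,0,0,-0.1,0,0,0,0,0,0,-0.2,0,0,0,0,0,0,-0.3,0,0,0,0,0,0,-1,0,0,0,0,0,0,-1,0,0,0,0,0,0,-1,0,0,0,0,0,0],
  "newtons": 40
}}

```text
clock: 17.5
tcp_pos: [0.535, 0.2859, 0.1216]
orientation: [0.001, -0.413, 0.911, -0.001]
wrist_force: [-0.9, -1.2, 6.0]
finger_gap: 0.0306
grip_force: 41.1
```

{"api": "arm_command", "payload": {
  "moves": [-1,0,0,-4,0,0,0,-1,0,0,-16,0,0,0,-1,0,0,-30,0,0,0,-1,0,0,-40,0,0,0,-1,0,0,-40,0,0,0,-1,0,0,-40,0,0,0,-1,0,0,-15,0,0,0,-1,0,0,0,0,0,0]
}}

```text
clock: 18.5
tcp_pos: [0.5352, 0.2862, 0.3082]
orientation: [0.002, -0.413, 0.911, -0.001]
wrist_force: [0.1, -0.6, -2.2]
finger_gap: 0.0311
grip_force: 40.5
```

Run:
```python
from h import *
s=get_state();p,Rm=now(); print(s["clock"],p.round(4),s["joint_pos"].round(2),s["finger_gap"],s["grip_force"])
for n,q in zip("ts",redpts()):
    t=q[(q[:,2]>.1)&(np.hypot(q[:,0]-.535,q[:,1]-.286)<.13)]; h=(t-p); x=h@-hx; y=h@-hy
    print(n,len(t),"z",np.percentile(t[:,2],[.5,99.5]).round(4),"rect",rect(t))
    A=np.c_[h[:,2],np.ones(len(t))]
    for zl in (.17,.2,.23,.26,.29):
        k=abs(t[:,2]-zl)<.012
        if k.sum()>5: print(zl,k.sum(),"x",(np.percentile(x[k],[4,96])*1000).round(1),"y",(np.percentile(y[k],[4,96])*1000).round(1))
Rt=R.from_euler("z",np.radians(26.6)).as_matrix()@np.stack([-hy,-hx,[0,0,-1]],1)
print("roll dir dot tool y",Rt[:,1]@[np.cos(np.radians(-14.7)),np.sin(np.radians(-14.7)),0])
t=np.array([.5805,-.2404,p[2]])
plan(p,Rm,t,R.from_matrix(Rt@Rm.T).as_rotvec(),16,-1)
```

```text
18.5 [0.5352 0.2862 0.3082] [ 0.36  0.37  0.31  1.51 -0.   -0.49] 0.031096745225048714 40.48868352852878
t 1004 z [0.2379 0.3257] rect ((536.8136596679688, 286.7998046875), (134.8312225341797, 32.82575988769531), 48.951622009277344)
0.26 104 x [-16.1  13.7] y [57.9 64.5]
0.29 394 x [-15.7  13.7] y [30.1 54.1]
s 938 z [0.1912 0.324 ] rect ((540.6229858398438, 283.1926574707031), (139.53114318847656, 45.2795524597168), 48.521095275878906)
0.2 121 x [-14.9  11.2] y [-67.4  67.4]
0.23 142 x [-15.   11.4] y [-67.5  67.7]
0.26 174 x [-15.8  12.4] y [-65.5  66.5]
0.29 198 x [-17.   12.8] y [-49.1  55.6]
roll dir dot tool y -1.0000000000000002
-1,22.9,-23.8,-0,-0,0,-0.029,  -1,23.6,-23.2,-0,-0,0,-0.029,  -1,24.2,-22.4,-0,-0.001,0,-0.029,  -1,24.8,-21.8,-0,0,0.001,-0.029,  -1,25.5,-21,-0,-0,-0,-0.029,  -1,26.1,-20.2,-0,-0,-0,-0.029,  -1,26.7,-19.5,-0,-0,-0,-0.029,  -1,27.2,-18.7,-0,-0.001,0,-0.029 

-1,27.8,-18,-0.1,0,0,-0.028,  -1,28.2,-17.1,0,-0,0,-0.029,  -1,28.7,-16.3,0,-0,0.001,-0.029,  -1,29.2,-15.5,0,-0.001,-0,-0.029,  -1,29.6,-14.6,0,0,-0,-0.029,  -1,30.1,-13.8,0,0,0,-0.029,  -1,30.4,-12.8,0,-0,0,-0.029,  -1,30.8,-12,-0,-0,0,-0.029
```

It hangs straight in the grip. Carrying it over the stand.

{"api": "arm_command", "payload": {
  "moves": [-1,22.9,-23.8,0,0,0,-0.029,-1,23.6,-23.2,0,0,0,-0.029,-1,24.2,-22.4,0,0,0,-0.029,-1,24.8,-21.8,0,0,0,-0.029,-1,25.5,-21,0,0,0,-0.029,-1,26.1,-20.2,0,0,0,-0.029,-1,26.7,-19.5,0,0,0,-0.029,-1,27.2,-18.7,0,0,0,-0.029]
}}

```text
clock: 19.6
tcp_pos: [0.5565, 0.0217, 0.3048]
orientation: [-0.001, -0.516, 0.857, 0.0]
wrist_force: [0.4, 0.3, -0.4]
finger_gap: 0.031
grip_force: 40.4
```

{"api": "arm_command", "payload": {
  "moves": [-1,27.8,-18,0,0,0,-0.029,-1,28.2,-17.1,0,0,0,-0.029,-1,28.7,-16.3,0,0,0,-0.029,-1,29.2,-15.5,0,0,0,-0.029,-1,29.6,-14.6,0,0,0,-0.029,-1,30.1,-13.8,0,0,0,-0.029,-1,30.4,-12.8,0,0,0,-0.029,-1,30.8,-12,0,0,0,-0.029]
}}

```text
clock: 20.6
tcp_pos: [0.5795, -0.2414, 0.3049]
orientation: [-0.0, -0.612, 0.791, 0.001]
wrist_force: [-0.1, 0.6, -0.6]
finger_gap: 0.0307
grip_force: 40.4
```

{"api": "arm_command", "payload": {
  "moves": [-1,0,0,0,0,0,0,-1,0,0,0,0,0,0]
}}

```text
clock: 20.85
tcp_pos: [0.5796, -0.2401, 0.3054]
orientation: [-0.0, -0.611, 0.792, 0.001]
wrist_force: [0.2, 0.1, 0.2]
finger_gap: 0.031
grip_force: 40.4
```

```bash
cat > meas.py <<'E'
from h import *
s=get_state();p,Rm=now(); print(s["clock"],p.round(4),"x yaw",np.degrees(np.arctan2(Rm[1,0],Rm[0,0])).round(2),"tilt",Rm[:,2].round(3),s["finger_gap"],s["grip_force"],s["wrist_force"].round(1))
ry=np.radians(-14.7); ra=np.array([np.cos(ry),np.sin(ry),0]); rb=np.array([-ra[1],ra[0],0]); o=np.array([.5805,-.2404,0])
for n,q in zip(("top","side"),redpts(save="m%d"%(s["clock"]*10))):
    t=q[(q[:,2]>.01)&(np.hypot(q[:,0]-.58,q[:,1]+.24)<.12)]; al=(t-o)@ra; ac=(t-o)@rb
    k=t[:,2]>np.percentile(t[:,2],99.5)-.045
    print(n,len(t),"z",np.percentile(t[:,2],[.5,99.5]).round(4),"rect",np.round(rect(t[k])[0]),np.round(rect(t[k])[2],1),"along",(np.percentile(al,[2,98])*1000).round(1),"across",(np.percentile(ac,[1,99])*1000).round(1))
E
python3 meas.py
```

```text
20.85 [ 0.5796 -0.2401  0.3054] x yaw -104.67 tilt [-0.001  0.001 -1.   ] 0.031035131900742963 40.41393301777134 [0.2 0.1 0.2]
top 1210 z [0.1895 0.3235] rect [ 579. -212.] 71.8 along [-16.4  14.1] across [ 2.  74.3]
side 1704 z [0.192 0.344] rect [ 580. -237.] 75.0 along [-14.8  13.3] across [-66.8  47.8]
```

{"api": "arm_command", "payload": {
  "moves": [-1,0,0,15,0,0,0,-1,0,0,25,0,0,0,-1,0,0,25,0,0,0,-1,0,0,25,0,0,0,-1,0,0,25,0,0,0,-1,0,0,25,0,0,0,-1,0,0,15,0,0,0,-1,0,0,0,0,0,0]
}}

```text
clock: 21.95
tcp_pos: [0.5795, -0.2397, 0.1506]
orientation: [-0.0, -0.612, 0.791, 0.001]
wrist_force: [-0.1, 0.1, -0.7]
finger_gap: 0.0309
grip_force: 40.4
```

```bash
python3 meas.py
```

```text
21.95 [ 0.5795 -0.2397  0.1506] x yaw -104.6 tilt [-0.001  0.    -1.   ] 0.030948706296954575 40.42403547005961 [-0.1  0.1 -0.7]
top 749 z [0.0292 0.1683] rect [ 589. -207.] 75.7 along [-16.2  14.3] across [ 7.6 74.7]
side 1162 z [0.0384 0.2309] rect [ 575. -253.] 64.1 along [-14.6  13.8] across [-67.2  35.3]
```

Knot top at 0.168 means the inner crown is at about 0.148. Creeping down the last ~12 mm while watching the force.

{"api": "arm_command", "payload": {
  "moves": [-1,0,0,5,0,0,0,-1,0,0,4,0,0,0,-1,0,0,2,0,0,0,-1,0,0,0,0,0,0]
}}

```text
clock: 22.55
tcp_pos: [0.5801, -0.2407, 0.1403]
orientation: [-0.0, -0.611, 0.791, -0.0]
wrist_force: [-0.4, -0.3, -1.1]
finger_gap: 0.0309
grip_force: 40.4
```

{"api": "arm_command", "payload": {
  "moves": [-1,0,0,1.5,0,0,0,-1,0,0,0,0,0,0]
}}

```text
clock: 22.8
tcp_pos: [0.5803, -0.2409, 0.1397]
orientation: [0.0, -0.611, 0.791, -0.001]
wrist_force: [-1.1, -0.1, 2.9]
finger_gap: 0.0312
grip_force: 40.8
```

{"api": "arm_command", "payload": {
  "moves": [-0.2,0,0,0,0,0,0,-0.1,0,0,0,0,0,0,0.1,0,0,0,0,0,0,0.3,0,0,0,0,0,0,0.3,0,0,0,0,0,0,0.3,0,0,0,0,0,0]
}}

```text
clock: 23.55
tcp_pos: [0.5802, -0.2408, 0.139]
orientation: [0.0, -0.611, 0.791, -0.001]
wrist_force: [-0.0, -0.6, 0.5]
finger_gap: 0.0557
grip_force: 0.0
```

{"api": "arm_command", "payload": {
  "moves": [0.3,0,0,-5,0,0,0,0.3,0,0,-15,0,0,0,0.3,0,0,-30,0,0,0,0.3,0,0,-40,0,0,0,0.3,0,0,-40,0,0,0,0.3,0,0,-20,0,0,0,0.3,0,0,0,0,0,0,0.3,0,0,0,0,0,0]
}}

```text
clock: 24.55
tcp_pos: [0.5799, -0.2405, 0.2885]
orientation: [-0.0, -0.611, 0.791, -0.0]
wrist_force: [0.6, -0.4, -0.5]
finger_gap: 0.0556
grip_force: 0.0
```

```bash
python3 meas.py; ls pics | grep ^m
python3 - <<'E'
from h import *
im,d,P,c=shot("side","final"); 
cv2.imwrite("pics/finalz.png",cv2.resize(im[140:370,130:420],None,fx=2.5,fy=2.5))
t,_,_,_=shot("top","finaltop")
E
```

```text
24.55 [ 0.5799 -0.2405  0.2885] x yaw -104.64 tilt [ 0. -0. -1.] 0.05557776510270778 0.0 [ 0.6 -0.4 -0.5]
top 1037 z [0.0177 0.1584] rect [ 576. -235.] 75.2 along [-15.   15.6] across [-46.   67.6]
side 1187 z [0.031  0.1582] rect [ 579. -248.] 75.3 along [-14.1  13.9] across [-76.8  43.5]
m208side.png
m208top.png
m219side.png
m219top.png
m245side.png
m245top.png
```

View pics/finalz.png

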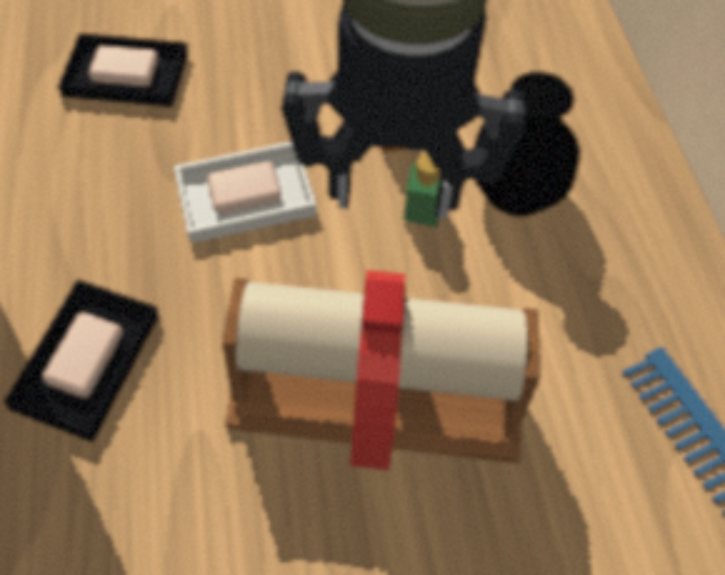

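The headband is draped mid-roll and square to it, knot at (385,300) in the crop, feet free. I'll check how straight it hangs.

Run:
```python
from h import *
ry=np.radians(-14.7); ra=np.array([np.cos(ry),np.sin(ry),0]); rb=np.array([-ra[1],ra[0],0]); o=np.array([.5805,-.2404,0])
for n,q in zip(("top","side"),redpts()):
    t=q[(q[:,2]>.005)&(np.hypot(q[:,0]-.58,q[:,1]+.24)<.12)]; ac=(t-o)@rb
    # tilt fit of U in (across,z): params y0, z0(origin height), tilt
    def f(v):
        c,s=np.cos(v[2]),np.sin(v[2]); dy=ac-v[0]; dz=t[:,2]-v[1]
        X=c*dz+s*dy; Y=-s*dz+c*dy
        kn=(np.abs(Y)<.021)&(X>.05)
        return np.where(kn,np.maximum(X-.069,0),np.maximum(dist_mid(np.c_[X,Y])-.004,0))*1000
    r=least_squares(f,[0,.087,0],loss="soft_l1",f_scale=1.5,diff_step=1e-3,x_scale=[.01,.01,.05])
    v=r.x; print(n,len(t),"y0 mm",(v[0]*1000).round(1),"z0",v[1].round(4),"tilt deg",np.degrees(v[2]).round(2),"cost",np.mean(np.abs(r.fun)).round(2))
    for zl in (.03,.05,.07,.1,.13):
        k=np.abs(t[:,2]-zl)<.01
        for sg in(-1,1):
            kk=k&(ac*sg>0)
            if kk.sum()>8: print(zl,sg,kk.sum(),(np.median(ac[kk])*1000).round(1))
s=get_state(); print(s["clock"])
```

```text
top 1031 y0 mm -0.1 z0 0.091 tilt deg 7.78 cost 0.35
0.03 1 11 63.8
0.05 1 9 65.2
0.07 1 23 67.5
0.1 1 104 61.1
0.13 -1 146 -30.8
0.13 1 249 36.4
side 1190 y0 mm -1.6 z0 0.0939 tilt deg 6.0 cost 0.03
0.03 -1 38 -76.6
0.05 -1 67 -75.2
0.07 -1 69 -73.2
0.1 -1 131 -67.3
0.13 -1 303 -41.3
0.13 1 40 40.1
24.85
```

Tilt of about 5–6° — it may still be swinging. I'll wait and re-measure.

{"api": "arm_command", "payload": {
  "moves": [0.3,0,0,0,0,0,0,0.3,0,0,0,0,0,0,0.3,0,0,0,0,0,0,0.3,0,0,0,0,0,0,0.3,0,0,0,0,0,0,0.3,0,0,0,0,0,0,0.3,0,0,0,0,0,0,0.3,0,0,0,0,0,0]
}}

```text
clock: 25.85
tcp_pos: [0.5801, -0.2406, 0.2891]
orientation: [0.0, -0.611, 0.791, -0.001]
wrist_force: [-0.0, 0.3, -0.2]
finger_gap: 0.0555
grip_force: 0.0
```

```bash
cat > tilt.py <<'E'
from h import *
ry=np.radians(-14.7); ra=np.array([np.cos(ry),np.sin(ry),0]); rb=np.array([-ra[1],ra[0],0]); o=np.array([.5805,-.2404,0])
for i in range(6):
    q=redpts(("side",))[0]
    t=q[(q[:,2]>.005)&(np.hypot(q[:,0]-.58,q[:,1]+.24)<.12)]; ac=(t-o)@rb
    k=(ac<-.05)&(t[:,2]<.074); a=np.polyfit(t[k,2],ac[k],1)
    kn=t[:,2]>.145
    print(round(float(get_state()["clock"]),2),k.sum(),"leg slope deg",np.degrees(np.arctan(a[0])).round(2),"leg at z=.05",(np.polyval(a,.05)*1000).round(1),"knot across",(np.percentile(ac[kn],[3,97])*1000).round(1),"top",np.percentile(t[:,2],99.5).round(4))
E
python3 tilt.py
```

```text
25.9 155 leg slope deg 5.02 leg at z=.05 -75.2 knot across [-16.   21.7] top 0.1586
25.95 154 leg slope deg 5.11 leg at z=.05 -75.2 knot across [-16.   21.7] top 0.1581
26.0 152 leg slope deg 5.3 leg at z=.05 -75.2 knot across [-16.1  21.1] top 0.1583
26.05 152 leg slope deg 5.42 leg at z=.05 -75.2 knot across [-16.   21.6] top 0.1582
26.1 154 leg slope deg 5.12 leg at z=.05 -75.2 knot across [-16.4  21.4] top 0.1581
26.15 155 leg slope deg 5.15 leg at z=.05 -75.2 knot across [-16.   21.6] top 0.1579
```

Static 5° lean, and the legs show the band was seated about 3 mm off the roll axis towards +y. I'll re-grip, lift slightly, turn it back, shift 3 mm and re-seat.

{"api": "arm_command", "payload": {
  "moves": [0.3,0,0,20,0,0,0,0.3,0,0,40,0,0,0,0.3,0,0,40,0,0,0,0.3,0,0,30,0,0,0,0.3,0,0,12,0,0,0,0.3,0,0,7,0,0,0,0.3,0,0,0,0,0,0]
}}

```text
clock: 27.02
tcp_pos: [0.5806, -0.241, 0.1407]
orientation: [0.0, -0.611, 0.791, -0.001]
wrist_force: [0.2, 0.2, 0.1]
finger_gap: 0.055
grip_force: 0.0
```

{"api": "arm_command", "payload": {
  "moves": [0.1,0,0,0,0,0,0,-0.1,0,0,0,0,0,0,-0.2,0,0,0,0,0,0,-0.3,0,0,0,0,0,0,-1,0,0,0,0,0,0,-1,0,0,0,0,0,0,-1,0,0,0,0,0,0],
  "newtons": 40
}}

```text
clock: 27.9
tcp_pos: [0.5805, -0.2409, 0.1407]
orientation: [0.0, -0.611, 0.791, -0.001]
wrist_force: [-0.3, 0.2, 5.0]
finger_gap: 0.031
grip_force: 40.3
```

{"api": "arm_command", "payload": {
  "moves": [-1,0,0,-3,0,0,0,-1,0,0,-7,0,0,0,-1,1,0,0,0,-0.03,0,-1,1,0,0,0,-0.03,0,-1,1,0,0,0,-0.03,0,-1,0,0,0,0,0,0,-1,0,0,0,0,0,0]
}}

```text
clock: 28.78
tcp_pos: [0.5793, -0.2438, 0.1498]
orientation: [0.036, -0.61, 0.791, 0.027]
wrist_force: [-0.8, -0.1, -0.3]
finger_gap: 0.0311
grip_force: 39.6
```

```bash
sed -i 's/range(6)/range(2)/' tilt.py; python3 tilt.py
python3 - <<'E'
from h import *
s=get_state(); p,Rm=now(); print(p.round(4),Rm[:,2].round(3),s["finger_gap"],s["grip_force"])
E
```

```text
28.82 118 leg slope deg 0.13 leg at z=.05 -69.8 knot across [-33.2  11.2] top 0.2785
28.88 118 leg slope deg -0.09 leg at z=.05 -69.5 knot across [-33.8  11.2] top 0.2773
[ 0.5794 -0.2435  0.1499] [ 0.023  0.086 -0.996] 0.030828035969207898 39.63608454912901
```

{"api": "arm_command", "payload": {
  "moves": [-1,0.4,0,5,0,0,0,-1,0.3,0,3,0,0,0,-1,0.1,0,1.5,0,0,0,-1,0,0,0,0,0,0]
}}

```text
clock: 29.38
tcp_pos: [0.5795, -0.2434, 0.1407]
orientation: [0.036, -0.611, 0.791, 0.027]
wrist_force: [-1.0, 1.1, 1.6]
finger_gap: 0.0312
grip_force: 39.9
```

{"api": "arm_command", "payload": {
  "moves": [-1,0.1,0,1,0,0,0,-1,0,0,0,0,0,0]
}}

```text
clock: 29.62
tcp_pos: [0.5795, -0.2434, 0.1407]
orientation: [0.036, -0.611, 0.791, 0.027]
wrist_force: [-3.3, 2.2, 9.0]
finger_gap: 0.0311
grip_force: 40.6
```

{"api": "arm_command", "payload": {
  "moves": [-1,-0.1,0,-1,0,0,0,-1,0,0,0,0,0,0,-0.25,0,0,0,0,0,0,-0.15,0,0,0,0,0,0,0.1,0,0,0,0,0,0,0.3,0,0,0,0,0,0,0.3,0,0,0,0,0,0]
}}

```text
clock: 30.5
tcp_pos: [0.5795, -0.2436, 0.1404]
orientation: [0.036, -0.611, 0.791, 0.027]
wrist_force: [0.1, 0.1, -0.0]
finger_gap: 0.0553
grip_force: 0.0
```

```bash
python3 tilt.py
```

```text
30.55 141 leg slope deg 1.32 leg at z=.05 -71.6 knot across [-50.6  11.8] top 0.2695
30.6 140 leg slope deg 1.18 leg at z=.05 -71.4 knot across [-50.4  11.4] top 0.2692
```

{"api": "arm_command", "payload": {
  "moves": [0.3,0,0,-5,0,0,0,0.3,0,0,-15,0,0,0,0.3,0,0,-30,0,0,0,0.3,0,0,-40,0,0,0,0.3,0,0,-40,0,0,0,0.3,0,0,-20,0,0,0,0.3,0,0,0,0,0,0,0.3,0,0,0,0,0,0]
}}

```text
clock: 31.6
tcp_pos: [0.5758, -0.2564, 0.2893]
orientation: [0.036, -0.611, 0.791, 0.027]
wrist_force: [-0.2, -0.7, 0.4]
finger_gap: 0.0554
grip_force: 0.0
```

```bash
python3 tilt.py; python3 meas.py
```

```text
31.65 143 leg slope deg 1.39 leg at z=.05 -71.5 knot across [-19.4  18.7] top 0.1578
31.7 142 leg slope deg 1.35 leg at z=.05 -71.5 knot across [-19.3  18.2] top 0.1575
31.7 [ 0.5755 -0.2561  0.2885] x yaw -104.65 tilt [ 0.022  0.087 -0.996] 0.05562060929201685 0.0 [-0.3 -0.   0.5]
top 1186 z [0.0297 0.1578] rect [ 581. -241.] 75.0 along [-14.8  15.7] across [-62.1  69.4]
side 1176 z [0.0267 0.1579] rect [ 579. -245.] 75.9 along [-14.2  13.9] across [-72.4  46.1]
```

The lean is down to about 1.3°. The band is centred along the roll and square to it, and nothing else was touched.

```bash
python3 -c "
from workcell import hand_in
print(hand_in())"
```

```text
the job is handed in; nothing more can be done
None
```

The headband was stood on its feet and released, then draped square over the middle of the roll. It first hung about 5° off, so I re-gripped it and re-seated it; it now leans about 1.3°. I handed the job in at about 32 s of the 72 s. The vase, vials and soap dish were not touched.

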